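# File two data cartridges in the sloping rack

## Task

File the red-labelled and the blue-labelled cartridge in the sloping rack: stand each one on edge in the lane marked with its own colour, label end facing out at the high front, and slide it down under the top shelf until it rests squarely against the back stop. Set them down without dropping them, and leave the two cartridges already filed, the pencil pot and the scanner where they are.

Things in the scene. Friction and masses are not known exactly. Their poses are not given: they have to be found in the camera images.
- red_center (a point): loose cartridge case, dark grey, 112 mm long (x) x 27 thick (y) x 108 high (z), 0.2 to 0.3 kg, red label on one end and on the top edge next to it. At the start it stands on edge on the table. The point is its centre, 54 mm above its underside; x runs along its length away from the label end, y across its thickness, z up its height. Grip it across the 27 mm thickness.
- blue_center (a point): the same kind of loose cartridge, with a blue label; same size, point and axes.
- red_label (a point): middle of the red cartridge's label end face, 56 mm from the centre along its -x.
- blue_label (a point): middle of the blue cartridge's label end face, 56 mm from the centre along its -x.
- red_lane: rack lane marked red (on the front lip and the back stop). Origin: on its floor, mid-width, at the foot of the back stop. x runs along the lane down its 18 degree slope, y across it, z square up from its floor. Its floor runs from x = -285 mm (open high front, then a 30 mm flush lip) to x = 0 (face of the back stop, 55 mm high). 38 mm wide between dividers 3 mm thick, 48 mm high.
- blue_lane: rack lane marked blue; same shape, origin and axes. The four lanes lie 41 mm apart, their colours in any order. A cartridge fully home has its centre at x = -56, y = 0, z = 54 mm of its lane. Set down higher on the slope, a cartridge stays there by friction and must be pushed down (up to 2 N, best near half its height).
- rack: steel rack fixed on the table, 167 mm wide (y). Origin: on the table under its middle; x level towards its low back. Lane floors are 123 mm up at the front (x = -140 mm), 35 mm up at the stops (x = 131). A level top shelf spans it from x = 32 to 112 mm, underside 235 mm up, things on it to 273 mm, so the last way down is reached only with the tool leaning; in front of it the lanes are open above.
- green_center (a point): centre of the green-labelled cartridge (same size), already filed at home in the green lane; loose, leave it.
- yellow_center (a point): centre of the yellow-labelled cartridge (same size), already filed at home in the yellow lane; loose, leave it.
- pencil_pot_center (a point): grey pencil pot, 72 mm across, 95 mm high (pencils to 155 mm), loose on the table; the point is 47.5 mm above its foot. Leave it.
- scanner_center (a point): hand barcode scanner lying on the table, 155 mm long (x) x 62 x 48 mm, loose; the point is 24 mm above the table. Leave it.

How it is judged:
By the outcome, as a careful person would: the job done as asked, in the order asked, and still so for the second after the job is handed in, with the robot touching nothing.
It also fails if it takes over 72 s, if anything falls off the work surface, if the arm or the gripper's body presses on something with over 40 N, if the wrist force passes 120 N, or if a joint passes its speed limit or range.

## Robot

A 6-joint arm with a two-finger parallel gripper is mounted at the origin on the work surface. World frame = base frame: x ahead of the robot, y to its left, z up, the work surface at z = 0. Lengths are in m, angles in rad, forces in N, time in s.
With the tool pointing down it reaches from about 0.325 to 0.775 m from the base axis. Payload 5.5 kg.
Tool frame: the origin (TCP) lies at the very end of the fingers, on their centre line; the grasp point (between the pads) lies arm.pinch_z behind it (arm.pinch_z is the distance from the TCP to the grasp point, in m); z points along the fingers, y is the line along which they close (so a half turn about z gives the same grasp; the last joint's range is limited). The gripper opens to 88 mm and grips with 3 to 60 N. Pads are 20 mm wide; open, the fingers measure 115 mm over their backs; the gripper's body (75 mm by 178 mm) begins 61 mm behind the grasp point.
Start: joints at [-1.395, 0.091, 1.231, -0, 1.82, -0.057], TCP at [0.138, -0.584, 0.223] pointing down, gripper open.
Joint ranges: [-2.87, 2.87], [-0.86, 2.18], [0.17, 2.46], [-1.51, 4.65], [0.06, 2.69], [-2.65, 2.65]. Speed limits (rad/s): [2.57, 2.57, 3.01, 3.14, 3.14, 3.14].

## Interface

Orientations are given as a unit quaternion [x, y, z, w].
In Python, from station import arm, optics gives the robot as it stands. The module is installed in compiled form; this text tells all that it offers.
- The arm moves only by the tool drive_tool, never from a script. Its argument "commands" is a list of rows, each a list of 5 numbers: the gripper's target within -1 to 1 (fully open at 1, half-way at 0, shut at -1), then the shift along the tool's x, y, z in cm, then the turn about the tool's z in rad. A call has 1 to 10 rows; each row shifts and turns the commanded pose from where the row before left it, along the tool's axes as they then stand; what a row does not reach is not made up. A row lasts 1/12 s, in which the tool goes at most 41.7 mm and 7.16 degrees, less where a joint would pass 70% of its speed; a pose out of reach is approached as far as the arm can. A call is refused whole if a number of a shift passes 4.17 or a number of a turn 0.125, either way. A call with a gripper value outside its range is refused whole. The fingers move at their own pace and stop on an object; the grip force is fixed at half the most. Time passes only in rows, so rows that do not move let the fingers close. It gives the time, the measured TCP pose, the force, the opening and the grip force at its end, in the units of the state.
- arm.get_obs(): the state, without advancing time (a new reading comes with each control period).
- optics.grab_frame(name): name is "scene" or "top" or "wrist"; returns (picture, depth): 420x560x3 uint8, blue, green, red; 420x560 float32, m along the optical axis (not along the pixel's ray), 0 where there is no reading.
- optics.camera_model(name): a dict with "intrinsics" (3x3 intrinsics, pixels), "dist" ([k1, k2, p1, p2, k3] as OpenCV has them; the pictures are not rectified), "extrinsics" (4x4, takes a point from world to camera coordinates). Camera axes: x right, y up, looking along -z (the intrinsics and any distortion apply to the point x, -y, -z); pixel columns grow to the right and rows downward; lengths in m; the calibration is good to about 2 mm. A picture is of the moment at which its call begins: read the wrist's pose just before it. camera_model takes no time and is no camera call; for the wrist camera it gives the pose at the moment of the call.
- arm.job_done(): hands the job in; it is judged then, once.
The state is a dict: "time": time; "q": joint angles; "joint_vel": joint speeds; "effort": joint torques, N m; "eef_pos": TCP position; "ee_rot": TCP orientation; "contact_force": force on the tool from outside, world axes, zero at the start; "torque": the same for the moment, N m; "width": opening from 0.0 (shut) to 1.0 (fully open); "grip_force": force on a finger pad.
Only numpy, scipy, OpenCV 4.12 (cv2) and the standard library are available. Lean on these libraries where they do the work, as an engineer would, in place of code of your own. Each camera call takes 0.05 s, during which the arm holds its last target. There are 200 camera calls.

## Working session

There is one attempt and no reset: what is moved stays moved. The work goes in short steps, Python scripts to look and compute and a tool call to move; the robot and the scene stay as the last step left them, time stands still between calls to the robot, and variables do not carry over. Pictures are saved under pics/ and viewed, at most 10 in all, crops included, and the job is handed in when it is done.

Besides the shell and the picture viewer there is one more tool, called after "Emit:" as name(argument=value, ...) on one line, values as JSON. drive_tool: Moves the arm, as the interface text tells. Its arguments: {"type":"object","properties":{"commands":{"type":"array"}},"required":["commands"]}

```bash
mkdir -p pics; python3 - <<'E'
from station import arm, optics
import cv2,numpy as np
o=arm.get_obs();print({k:np.round(v,3) for k,v in o.items()},arm.pinch_z)
ims=[]
for n in("scene","top"):
    p,d=optics.grab_frame(n);np.savez(f'{n}.npz',p=p,d=d);cv2.imwrite(f'pics/{n}0.png',p)
    m=optics.camera_model(n);print(n,np.round(m['intrinsics'],1).tolist(),m['dist'],np.round(m['extrinsics'],3).tolist(),(d>0).mean())
E
```

```text
{'time': np.float64(0.0), 'q': array([-1.395,  0.092,  1.232, -0.   ,  1.82 , -0.057]), 'joint_vel': array([ 0.001,  0.001, -0.002, -0.003, -0.   , -0.   ]), 'effort': array([ 0.0000e+00, -4.4645e+01, -4.0644e+01,  7.0000e-02,  3.0000e-02,
       -0.0000e+00]), 'eef_pos': array([ 0.138, -0.584,  0.222]), 'ee_rot': array([ 0.993,  0.116, -0.   , -0.001]), 'contact_force': array([ 0.327,  0.173, -0.278]), 'torque': array([ 0.043,  0.039, -0.041]), 'grip_force': np.float64(0.0), 'width': np.float64(0.999)} 0.0187
scene [[496.9, 0.0, 278.9], [0.0, 496.9, 206.0], [0.0, 0.0, 1.0]] [-0.08161288  0.          0.          0.          0.        ] [[-0.539, 0.842, -0.005, 0.312], [-0.7, -0.445, 0.558, 0.344], [0.468, 0.305, 0.83, -1.419], [0.0, 0.0, 0.0, 1.0]] 0.9959056122448979
top [[403.5, 0.0, 276.8], [0.0, 403.5, 208.3], [0.0, 0.0, 1.0]] [-0.11202607  0.          0.          0.          0.        ] [[-0.019, -1.0, -0.014, 0.037], [0.984, -0.021, 0.174, -0.545], [-0.175, -0.01, 0.985, -0.996], [0.0, 0.0, 0.0, 1.0]] 0.9961309523809524
```

View pics/scene0.png

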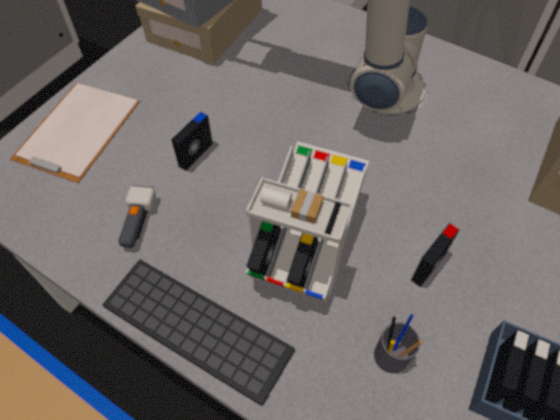

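View pics/top0.png

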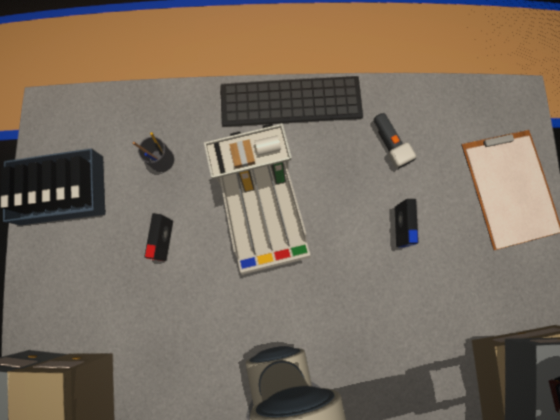

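Top view shows red at px (158,237) and blue at (405,222). The rack lip runs blue, yellow, red, green from left to right, px (248..299, 250..262), with the shelf at (247,150). The scene view agrees. I'll measure positions from the depth images next.

```bash
cat > h.py <<'E'
import numpy as np,cv2
from station import arm,optics
def cloud(n,d,m):
    K=m['intrinsics'];v,u=np.mgrid[:420,:560]
    uv=np.stack([u,v],-1).reshape(-1,1,2).astype(np.float64)
    r=cv2.undistortPoints(uv,K,m['dist'],criteria=(3,50,1e-9)).reshape(420,560,2)
    c=np.stack([r[...,0]*d,-r[...,1]*d,-d],-1)
    E=m['extrinsics'];return (c-E[:3,3])@E[:3,:3]
def masks(p):
    h=cv2.cvtColor(p,cv2.COLOR_BGR2HSV);H,S,V=cv2.split(h);s=(S>150)&(V>70)
    return {'red':s&((H<6)|(H>174)),'blue':s&(H>105)&(H<130),'green':s&(H>45)&(H<85),'yellow':s&(H>17)&(H<35)}
def rect(P):
    r=cv2.minAreaRect((P[:,:2]*1000).astype(np.float32));return r
E
python3 - <<'E'
from h import *
for n in('top','scene'):
    f=np.load(n+'.npz');p,d=f['p'],f['d'];W=cloud(n,d,optics.camera_model(n))
    np.save(n+'W.npy',W)
    for k,m in masks(p).items():
        nn,lab,st,ce=cv2.connectedComponentsWithStats(m.astype(np.uint8))
        for i in range(1,nn):
            if st[i,4]>25 :
                q=W[lab==i];q=q[np.isfinite(q).all(1)];md=np.median(q,0)
                if 0<md[0]<.9 and abs(md[1])<.6: print(n,k,np.round(ce[i]),st[i,4],np.round(md,4),np.round(q.min(0),3),np.round(q.max(0),3))
    # table height, tall tops
    print('table',np.median(W[(abs(W[...,2])<.02)][:,2]))
    hm=((W[...,2]>.096)&(W[...,2]<.12)&(W[...,0]>.2)&(W[...,0]<.75)&(abs(W[...,1])<.45)).astype(np.uint8)
    nn,lab,st,ce=cv2.connectedComponentsWithStats(hm)
    for i in range(1,nn):
        if st[i,4]>60: print(n,'top108',np.round(ce[i]),st[i,4],rect(W[lab==i]),W[lab==i][:,2].mean())
    hm=((W[...,2]>.228)&(W[...,2]<.29)&(W[...,0]>.3)&(W[...,0]<.8)&(abs(W[...,1])<.3)).astype(np.uint8)
    nn,lab,st,ce=cv2.connectedComponentsWithStats(hm)
    for i in range(1,nn):
        if st[i,4]>100: print(n,'shelf',np.round(ce[i]),st[i,4],rect(W[lab==i]),W[lab==i].max(0))
E
```

```text
Traceback (most recent call last):
  File "h.py", line 6, in cloud
    r=cv2.undistortPoints(uv,K,m['dist'],criteria=(3,50,1e-9)).reshape(420,560,2)
      ~~~~~~~~~~~~~~~~~~~^^^^^^^^^^^^^^^^^^^^^^^^^^^^^^^^^^^^^
cv2.error: OpenCV(4.12.0) :-1: error: (-5:Bad argument) in function 'undistortPoints'
> Overload resolution failed:
>  - undistortPoints() got an unexpected keyword argument 'criteria'
>  - undistortPoints() got an unexpected keyword argument 'criteria'
```

```bash
sed -i 's/,criteria=(3,50,1e-9)//' h.py
cat > m.py <<'E'
from h import *
for n in('top','scene'):
    f=np.load(n+'.npz');p,d=f['p'],f['d'];W=cloud(n,d,optics.camera_model(n))
    np.save(n+'W.npy',W)
    for k,m in masks(p).items():
        nn,lab,st,ce=cv2.connectedComponentsWithStats(m.astype(np.uint8))
        for i in range(1,nn):
            if st[i,4]>25 :
                q=W[lab==i];md=np.median(q,0)
                if 0<md[0]<.9 and abs(md[1])<.6: print(n,k,np.round(ce[i]),st[i,4],np.round(md,4),np.round(q.min(0),3),np.round(q.max(0),3))
    print('table',np.median(W[(abs(W[...,2])<.02)][:,2]))
    for nm,a,b in(('top108',.096,.12),('shelf',.228,.29)):
        hm=((W[...,2]>a)&(W[...,2]<b)&(W[...,0]>.2)&(W[...,0]<.8)&(abs(W[...,1])<.45)).astype(np.uint8)
        nn,lab,st,ce=cv2.connectedComponentsWithStats(hm)
        for i in range(1,nn):
            if st[i,4]>60: print(n,nm,np.round(ce[i]),st[i,4],np.round(sum(map(lambda t:list(np.atleast_1d(t)),rect(W[lab==i])),[]),1),W[lab==i][:,2].mean().round(4))
E
python3 m.py
```

```text
top red [150. 251.] 124 [0.4358 0.335  0.1096] [0.419 0.323 0.104] [0.453 0.347 0.114]
top red [282. 254.] 113 [0.4221 0.015  0.1293] [ 0.411 -0.001  0.123] [0.434 0.031 0.134]
top blue [412. 236.] 119 [ 0.4595 -0.3022  0.1095] [ 0.363 -0.314  0.106] [0.477 0.015 1.076]
top blue [248. 262.] 89 [0.4047 0.095  0.129 ] [0.394 0.08  0.123] [0.414 0.111 0.136]
top green [299. 250.] 69 [ 0.431  -0.0251  0.1287] [ 0.363 -0.039  0.125] [0.44  0.015 1.076]
top yellow [247. 184.] 101 [0.5981 0.0973 0.1085] [0.587 0.087 0.08 ] [0.608 0.108 0.136]
top yellow [265. 258.] 119 [0.4135 0.0549 0.1291] [0.402 0.038 0.123] [0.425 0.071 0.135]
table 0.0009116103105285908
top top108 [279. 176.] 64 [616.3  19.2  11.3  27.6   6.2] 0.1075
top top108 [247. 183.] 64 [600.5  95.9  17.3  31.1  35.3] 0.1076
top top108 [411. 221.] 504 [ 497.  -303.7   27.1  109.2   89.4] 0.1079
top top108 [292. 226.] 437 [492.2 -11.1  86.1  36.7  12. ] 0.1087
top top108 [153. 237.] 535 [473.1 329.2  29.7 112.4  79.9] 0.1079
top top108 [275. 230.] 468 [482.8  30.1  83.6  38.1  12.9] 0.1083
top top108 [259. 234.] 464 [473.   70.4  
[... 1368 characters left out ...]
scene top108 [367. 104.] 98 [205.6  20.6  10.6  74.9   0.4] 0.1103
scene top108 [190. 129.] 506 [ 500.3 -304.6   33.2  113.9   88.9] 0.1064
scene top108 [293. 172.] 370 [483.5 -20.7  75.5  30.5  11.7] 0.111
scene top108 [311. 178.] 390 [476.4  21.   70.2  32.1  11.5] 0.1105
scene top108 [330. 183.] 426 [466.7  62.2  72.8  34.2  11.2] 0.1106
scene top108 [348. 188.] 446 [457.5 103.   74.3  35.8  11.2] 0.1104
scene top108 [439. 245.] 673 [476.3 328.   27.7 115.   81.3] 0.1073
scene top108 [271. 248.] 215 [675.7  38.1 121.7  23.4   4.4] 0.107
scene top108 [305. 267.] 97 [6.608e+02 1.213e+02 1.171e+02 2.440e+01 3.000e-01] 0.1083
scene shelf [299. 209.] 4047 [639.2  82.3  83.6 175.3  12.5] 0.2489
```

Emit:
drive_tool(commands=[[1,0,4,0,0],[1,0,4,0,0],[1,0,4,0,0],[1,0,4,0,0],[1,0,2,0,0],[1,0,2,0,0],[1,0,2,0,0],[1,0,2,0,0]])

```text
time: 0.77
eef_pos: [0.1922, -0.8107, 0.2166]
ee_rot: [0.993, 0.116, 0.0, 0.002]
contact_force: [9.8, -42.7, 25.7]
width: 0.997
grip_force: 0.0
```

```bash
python3 - <<'E'
from h import *
for i in range(2):
    p,d=optics.grab_frame('scene')
    o=arm.get_obs();print({k:np.round(o[k],4).tolist() for k in('time','q','joint_vel','eef_pos','ee_rot','contact_force')})
cv2.imwrite('pics/s1.png',p)
E
```

```text
{'time': 0.8167, 'q': [-1.379, 0.9159, 0.1776, 0.0004, 2.0632, -0.0407], 'joint_vel': [-0.0008, 0.0426, 0.0744, -0.0026, -0.1039, -0.0012], 'eef_pos': [0.1919, -0.8091, 0.2053], 'ee_rot': [0.9932, 0.1161, -0.0004, -0.0075], 'contact_force': [-0.5843, 7.4216, -9.1324]}
{'time': 0.8667, 'q': [-1.379, 0.9146, 0.178, 0.0003, 2.0614, -0.0408], 'joint_vel': [-0.0006, -0.0694, -0.0432, -0.0009, -0.0144, -0.0009], 'eef_pos': [0.1919, -0.8096, 0.2062], 'ee_rot': [0.9932, 0.1161, -0.0003, -0.0062], 'contact_force': [-0.1302, -0.4192, -3.0381]}
```

Emit:
drive_tool(commands=[[1,0,0,0,0],[1,0,2,0,0],[1,0,2,0,0]])

```text
time: 1.12
eef_pos: [0.1957, -0.8251, 0.2114]
ee_rot: [0.993, 0.116, 0.002, 0.019]
contact_force: [1.1, 0.5, -0.1]
width: 1.002
grip_force: 0.0
```

```bash
python3 - <<'E'
from h import *
o=arm.get_obs();print({k:np.round(o[k],4).tolist() for k in('time','q','joint_vel','eef_pos','ee_rot','contact_force')})
E
```

```text
{'time': 1.1167, 'q': [-1.3786, 0.9144, 0.169, 0.0015, 2.0203, -0.04], 'joint_vel': [0.0023, 0.0947, -0.0003, 0.007, -0.2399, 0.0059], 'eef_pos': [0.1957, -0.8251, 0.2114], 'ee_rot': [0.993, 0.1162, 0.0021, 0.0188], 'contact_force': [1.0735, 0.4744, -0.0786]}
```

Emit:
drive_tool(commands=[[1,0,-2,0,0],[1,0,-3,0,0],[1,0,-3,0,0],[1,0,-2,0,0],[1,0,0,0,0],[1,0,0,0,0]])

```text
time: 1.62
eef_pos: [0.1737, -0.7328, 0.209]
ee_rot: [0.993, 0.116, 0.002, 0.018]
contact_force: [0.1, 0.5, 0.6]
width: 1.003
grip_force: 0.0
```

```bash
python3 - <<'E'
from h import *
o=arm.get_obs();print({k:np.round(o[k],4).tolist() for k in('time','q','joint_vel','eef_pos','ee_rot','contact_force')})
E
```

```text
{'time': 1.6167, 'q': [-1.3839, 0.4959, 0.7737, 0.0015, 1.8349, -0.0454], 'joint_vel': [-0.0013, 0.0582, -0.0725, -0.0001, 0.0022, 0.0003], 'eef_pos': [0.1737, -0.7328, 0.209], 'ee_rot': [0.9931, 0.1161, 0.002, 0.0185], 'contact_force': [0.0696, 0.4766, 0.6435]}
```

Emit:
drive_tool(commands=[[1,0,-4,0,0],[1,0,-4,0,0],[1,0,-4,0,0],[1,0,-4,0,0],[1,0,-4,0,0],[1,0,-4,0,0],[1,0,-4,0,0],[1,0,-4,0,0],[1,0,-4,0,0],[1,0,-4,0,0]])

```text
time: 2.45
eef_pos: [0.0814, -0.3439, 0.1955]
ee_rot: [0.993, 0.116, 0.002, 0.018]
contact_force: [-0.1, 0.2, 0.3]
width: 1.0
grip_force: 0.0
```

Emit:
drive_tool(commands=[[1,0,-2,0,0],[1,0,-2,0,0],[1,0,-2,0,0]])

```text
time: 2.7
eef_pos: [0.0676, -0.2859, 0.1942]
ee_rot: [0.993, 0.116, 0.002, 0.019]
contact_force: [-1.0, 0.4, -0.5]
width: 1.001
grip_force: 0.0
```

```bash
python3 - <<'E'
from h import *
o=arm.get_obs();print({k:np.round(o[k],4).tolist() for k in('time','q','joint_vel','eef_pos','ee_rot','contact_force')})
E
```

```text
{'time': 2.7, 'q': [-1.4591, -0.8205, 1.9844, 0.0039, 1.9406, -0.1196], 'joint_vel': [-0.0974, -0.7493, 0.4019, 0.0021, 0.3519, -0.0944], 'eef_pos': [0.0676, -0.2859, 0.1942], 'ee_rot': [0.9931, 0.1161, 0.0018, 0.0186], 'contact_force': [-1.044, 0.4315, -0.4938]}
```

Emit:
drive_tool(commands=[[1,0,-1,0,0],[1,0,-1,0,0],[1,0,-1,0,0],[1,0,-1,0,0],[1,0,-1,0,0]])

```text
time: 3.12
eef_pos: [0.0625, -0.2639, 0.198]
ee_rot: [0.993, 0.116, 0.0, 0.003]
contact_force: [-0.8, 0.3, 0.3]
width: 1.001
grip_force: 0.0
```

```bash
cat >> h.py <<'E'
def st():
    from scipy.spatial.transform import Rotation as R
    o=arm.get_obs();M=R.from_quat(o['ee_rot']).as_matrix();z=M[:,2]
    print({k:np.round(o[k],3).tolist() for k in('time','q','eef_pos','contact_force','width','grip_force')})
    print('yaw',np.degrees(np.arctan2(M[1,0],M[0,0])).round(2),'lean deg (wx,wy)',np.degrees(np.arcsin(z[:2])).round(2))
    c,s=np.cos(.22),np.sin(.22);d=o['eef_pos'][:2]-np.array([.5685,.0683])
    print('rack',np.round([d[0]*c+d[1]*s,-d[0]*s+d[1]*c],4));return o,M
E
python3 -c "from h import *;st()"
```

```text
{'time': 3.117, 'q': [-1.465, -0.854, 1.994, 0.001, 1.996, -0.127], 'eef_pos': [0.062, -0.264, 0.198], 'contact_force': [-0.803, 0.278, 0.296], 'width': 1.001, 'grip_force': 0.0}
yaw 13.34 lean deg (wx,wy) [ 0.06 -0.31]
rack [-0.5663 -0.2138]
```

Emit:
drive_tool(commands=[[1,0,0,-2,0.1],[1,0,0,-2,0.1],[1,0,0,-2,0.1],[1,0,0,-2,0.1],[1,4.09,-0.69,0,0],[1,4.09,-0.69,0,0],[1,4.09,-0.69,0,0],[1,4.09,-0.69,0,0],[1,4.09,-0.69,0,0],[1,4.09,-0.69,0,0]])

```text
time: 3.95
eef_pos: [0.3139, -0.2626, 0.2773]
ee_rot: [0.997, -0.083, 0.001, 0.002]
contact_force: [-0.5, -0.6, -0.2]
width: 1.0
grip_force: 0.0
```

Emit:
drive_tool(commands=[[1,4.09,-0.69,0,0],[1,-0.66,-3.94,0,0],[1,-0.66,-3.94,0,0],[1,-0.66,-3.94,0,0],[1,-0.66,-3.94,0,0],[1,-0.66,-3.94,0,0],[1,-0.66,-3.94,0,0],[1,-0.66,-3.94,0,0],[1,-0.66,-3.94,0,0],[1,-0.66,-3.94,0,0]])

```text
time: 4.78
eef_pos: [0.3531, 0.0986, 0.276]
ee_rot: [0.997, -0.084, 0.001, 0.002]
contact_force: [1.4, -1.1, 0.2]
width: 0.998
grip_force: 0.0
```

```bash
cat >> h.py <<'E'
def go(x,y,z,yaw=None):
    "shift in tool axes (cm), turn (rad)"
    o,M=st();d=(np.array([x,y,z])-o['eef_pos'])@M*100
    y0=np.degrees(np.arctan2(M[1,0],M[0,0]));print('shift cm',d.round(2),'turn',None if yaw is None else np.radians(y0-yaw).round(3))
def lane(l,lx,lz):
    "rack-frame point -> world"
    y={'red':-.0205,'blue':.0615}[l];a=np.radians(18)
    X=.131+lx*np.cos(a)+lz*np.sin(a);z=.035-lx*np.sin(a)+lz*np.cos(a)
    c,s=np.cos(.22),np.sin(.22);return np.array([.5685+X*c-y*s,.0683+X*s+y*c,z])
E
python3 -c "from h import *;go(.4755,.3284,.2,-9.3)"
```

```text
{'time': 4.783, 'q': [0.184, -0.515, 1.657, -0.005, 1.998, 1.92], 'eef_pos': [0.353, 0.099, 0.276], 'contact_force': [1.382, -1.052, 0.228], 'width': 0.998, 'grip_force': 0.0}
yaw -9.58 lean deg (wx,wy) [ 0.11 -0.26]
rack [-0.2036  0.0766]
shift cm [  8.23 -24.73   7.52] turn -0.005
```

Emit:
drive_tool(commands=[[1,1.18,-3.53,0,0],[1,1.18,-3.53,0,0],[1,1.18,-3.53,0,0],[1,1.18,-3.53,0,0],[1,1.18,-3.53,0,0],[1,1.18,-3.53,0,0],[1,1.15,-3.53,0,0],[1,0,0,3,0],[1,0,0,3,0],[1,0,0,1.5,0]])

```text
time: 5.62
eef_pos: [0.4754, 0.327, 0.1944]
ee_rot: [0.997, -0.083, -0.002, 0.004]
contact_force: [-0.5, -0.1, 0.3]
width: 1.002
grip_force: 0.0
```

```bash
python3 - <<'E'
from h import *
p,d=optics.grab_frame('wrist');cv2.imwrite('pics/w1.png',p)
go(.4755,.3284,.064,-9.3)
E
```

```text
{'time': 5.667, 'q': [0.546, 0.033, 1.346, -0.005, 1.775, 2.282], 'eef_pos': [0.474, 0.326, 0.192], 'contact_force': [0.722, 0.709, -1.701], 'width': 0.997, 'grip_force': 0.0}
yaw -9.54 lean deg (wx,wy) [-0.44 -0.56]
rack [-0.0355  0.2721]
shift cm [ 0.14 -0.38 12.8 ] turn -0.004
```

View pics/w1.png

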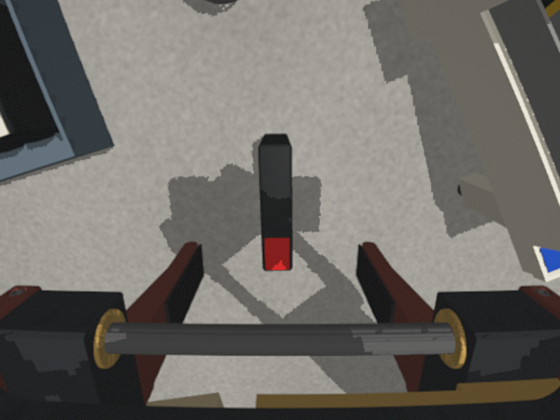

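The wrist view shows the red cartridge at px (277,205), aligned and centred between the fingers at cols 200 and 362. I'll descend and grip.

Emit:
drive_tool(commands=[[1,0.1,-0.2,3,0],[1,0,0,3,0],[1,0,0,3,0],[1,0,0,2.5,0],[1,0,0,1.3,0],[1,0,0,0,0],[-1,0,0,0,0],[-1,0,0,0,0],[-1,0,0,0,0],[-1,0,0,0,0]])

```text
time: 6.5
eef_pos: [0.4779, 0.328, 0.0738]
ee_rot: [0.997, -0.084, 0.002, 0.001]
contact_force: [-0.5, -0.2, 0.0]
width: 0.74
grip_force: 0.0
```

Emit:
drive_tool(commands=[[-1,0,0,0,0],[-1,0,0,0,0],[-1,0,0,0,0],[-1,0,0,0,0],[-1,0,0,0,0],[-1,0,0,0,0]])

```text
time: 7.0
eef_pos: [0.4769, 0.3275, 0.0716]
ee_rot: [0.997, -0.083, 0.001, 0.002]
contact_force: [-1.4, 0.1, -0.5]
width: 0.301
grip_force: 30.0
```

```bash
python3 - <<'E'
from h import *
st()
E
```

```text
{'time': 7.0, 'q': [0.546, 0.058, 1.533, -0.004, 1.552, 2.284], 'eef_pos': [0.477, 0.327, 0.072], 'contact_force': [-1.37, 0.064, -0.498], 'width': 0.301, 'grip_force': 29.978}
yaw -9.58 lean deg (wx,wy) [ 0.07 -0.25]
rack [-0.0328  0.2729]
```

Emit:
drive_tool(commands=[[-1,0,0,-2,0],[-1,0,0,-3,0],[-1,0,0,-4,0],[-1,0,0,-4,0],[-1,0,0,-4,0],[-1,0,0,-3,0],[-1,0,0,0,-0.097],[-1,0,0,0,-0.097],[-1,0,0,0,-0.097],[-1,0,0,0,-0.097]])

```text
time: 7.83
eef_pos: [0.4766, 0.3282, 0.2708]
ee_rot: [0.994, 0.113, -0.0, 0.003]
contact_force: [0.6, 0.6, -2.9]
width: 0.305
grip_force: 30.0
```

```bash
python3 - <<'E'
from h import *
t=lane('red',-.209,.090);print(t);go(t[0],t[1],.27,12.6)
E
```

```text
[0.53397755 0.0395738  0.18517964]
{'time': 7.833, 'q': [0.547, 0.052, 1.186, -0.005, 1.906, 1.891], 'eef_pos': [0.477, 0.328, 0.271], 'contact_force': [0.609, 0.568, -2.923], 'width': 0.305, 'grip_force': 29.976}
yaw 12.92 lean deg (wx,wy) [-0.01 -0.31]
rack [-0.033   0.2737]
shift cm [-0.86 29.42  0.23] turn 0.006
```

Emit:
drive_tool(commands=[[-1,-0.86,3.5,0,0],[-1,0,3.7,0,0],[-1,0,3.7,0,0],[-1,0,3.7,0,0],[-1,0,3.7,0,0],[-1,0,3.7,0,0],[-1,0,3.7,0,0],[-1,0,3.7,0,0],[-1,0,0,3,0],[-1,0,0,3,0]])

```text
time: 8.67
eef_pos: [0.5338, 0.0368, 0.2135]
ee_rot: [0.994, 0.108, 0.002, 0.003]
contact_force: [-0.7, 0.1, -2.5]
width: 0.303
grip_force: 30.0
```

```bash
python3 - <<'E'
from h import *
p,d=optics.grab_frame('wrist');cv2.imwrite('pics/w2.png',p)
go(.5340,.0396,.18,12.6)
E
```

```text
{'time': 8.717, 'q': [0.01, -0.086, 1.441, -0.005, 1.796, 1.362], 'eef_pos': [0.531, 0.038, 0.204], 'contact_force': [0.51, 1.039, -8.594], 'width': 0.303, 'grip_force': 29.999}
yaw 12.5 lean deg (wx,wy) [-0.57 -0.27]
rack [-0.0437 -0.0215]
shift cm [ 0.4  -0.11  2.38] turn -0.002
```

View pics/w2.png

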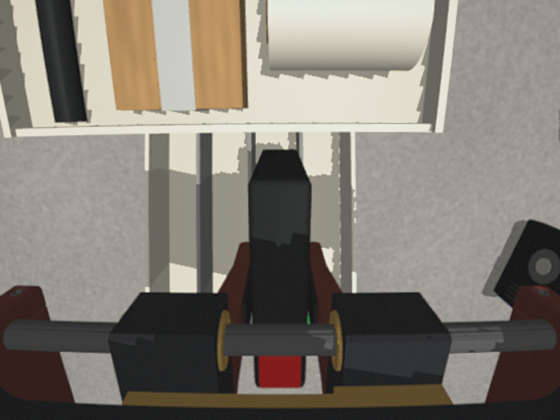

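```bash
cat > dv.py <<'E'
from h import *
import sys
c,s=np.cos(.22),np.sin(.22)
def rk(W):
    d=W[...,:2]-np.array([.5685,.0683]);return d[...,0]*c+d[...,1]*s,-d[...,0]*s+d[...,1]*c,W[...,2]
mw=optics.camera_model('wrist');p,d=optics.grab_frame('wrist');print('wrist K',mw['intrinsics'][0],)
for n in('wrist','top','scene'):
    W=cloud('wrist',d,mw) if n=='wrist' else np.load(n+'W.npy')
    X,Y,Z=rk(W);lz=(Z-.035)*np.cos(np.radians(18))-(.131-X)*np.sin(np.radians(18))
    b=(X>-.13)&(X<.025)&(abs(Y)<.095)&(lz>.038)&(lz<.055)
    h,e=np.histogram(Y[b],np.arange(-.095,.096,.002))
    print(n,[(round(float(e[i]+.001),3),int(h[i])) for i in range(len(h)) if h[i]>max(h)*.25])
E
python3 dv.py
```

```text
wrist K [315.4315055    0.         279.44752802]
wrist [(-0.082, 473), (-0.08, 574), (0.04, 803), (0.042, 350), (0.08, 777), (0.082, 597)]
top [(-0.08, 52), (-0.078, 36), (-0.04, 37), (-0.038, 52), (0.002, 51), (0.004, 17), (0.042, 52), (0.044, 41), (0.082, 29), (0.084, 60), (0.086, 20)]
scene [(-0.084, 30), (-0.082, 47), (-0.044, 22), (-0.042, 49), (-0.04, 13), (-0.002, 36), (0.0, 41), (0.038, 20), (0.04, 40), (0.08, 51), (0.082, 49)]
```

Emit:
drive_tool(commands=[[-1,0.3,-0.1,0.5,0],[-1,0,0,0.5,0],[-1,0,0,0.4,0],[-1,0,0,0.4,0],[-1,0,0,0.2,0],[-1,0,0,0,0]])

```text
time: 9.27
eef_pos: [0.5355, 0.0411, 0.193]
ee_rot: [0.994, 0.11, 0.0, 0.002]
contact_force: [0.1, 0.2, -3.1]
width: 0.304
grip_force: 30.0
```

```bash
python3 -c "from h import *;st()"
```

```text
{'time': 9.267, 'q': [0.016, -0.083, 1.458, -0.005, 1.766, 1.365], 'eef_pos': [0.535, 0.041, 0.193], 'contact_force': [0.144, 0.228, -3.061], 'width': 0.304, 'grip_force': 29.999}
yaw 12.68 lean deg (wx,wy) [ 0.07 -0.26]
rack [-0.0382 -0.0193]
```

Emit:
drive_tool(commands=[[-1,0,0.1,0.4,0],[-1,0,0,0.3,0],[-1,0,0,0.3,0],[-1,0,0,0.2,0],[-1,0,0,0,0]])

```text
time: 9.68
eef_pos: [0.5356, 0.0398, 0.1805]
ee_rot: [0.994, 0.11, 0.0, 0.002]
contact_force: [0.4, 0.3, -2.2]
width: 0.305
grip_force: 30.0
```

Emit:
drive_tool(commands=[[-1,0,0,0.2,0],[-1,0,0,0.2,0],[-1,0,0,0,0]])

```text
time: 9.93
eef_pos: [0.5369, 0.04, 0.1793]
ee_rot: [0.994, 0.11, 0.003, 0.002]
contact_force: [2.2, 1.6, 5.2]
width: 0.305
grip_force: 30.0
```

Emit:
drive_tool(commands=[[-1,0,0,0.2,0],[-1,0,0,0.2,0],[-1,0,0,0,0]])

```text
time: 10.18
eef_pos: [0.5386, 0.0404, 0.1776]
ee_rot: [0.994, 0.11, 0.006, 0.002]
contact_force: [6.6, 2.9, 9.7]
width: 0.308
grip_force: 30.0
```

Emit:
drive_tool(commands=[[-1,0,0,0.2,0],[-1,0,0,0.2,0],[-1,0,0,0,0]])

```text
time: 10.43
eef_pos: [0.5401, 0.0407, 0.1754]
ee_rot: [0.994, 0.11, 0.008, 0.002]
contact_force: [8.5, 3.6, 14.1]
width: 0.31
grip_force: 30.0
```

Emit:
drive_tool(commands=[[-1,0,0,0.2,0],[-1,0,0,0,0]])

```text
time: 10.6
eef_pos: [0.5407, 0.0408, 0.1741]
ee_rot: [0.994, 0.111, 0.009, 0.002]
contact_force: [10.4, 4.1, 16.4]
width: 0.306
grip_force: 30.0
```

```bash
python3 - <<'E'
from h import *
st()
p,d=optics.grab_frame('scene');cv2.imwrite('pics/s2.png',cv2.resize(p[90:330,200:420],None,fx=2.4,fy=2.4))
E
```

```text
{'time': 10.6, 'q': [0.014, -0.087, 1.495, -0.003, 1.715, 1.363], 'eef_pos': [0.541, 0.041, 0.174], 'contact_force': [10.426, 4.057, 16.433], 'width': 0.306, 'grip_force': 30.003}
yaw 12.7 lean deg (wx,wy) [ 1.1  -0.13]
rack [-0.0332 -0.0207]
```

View pics/s2.png

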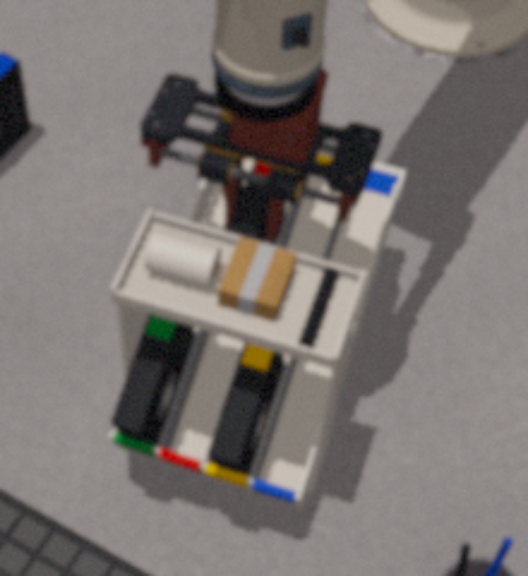

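Emit:
drive_tool(commands=[[-1,-0.1,0,0.2,0],[-1,-0.1,0,0.2,0],[-1,0,0,0,0]])

```text
time: 10.9
eef_pos: [0.5401, 0.0407, 0.1719]
ee_rot: [0.994, 0.111, 0.012, 0.002]
contact_force: [12.9, 4.9, 20.2]
width: 0.304
grip_force: 30.0
```

Emit:
drive_tool(commands=[[-1,-0.1,0,0.2,0],[-1,-0.1,0,0.2,0],[-1,0,0,0,0]])

```text
time: 11.15
eef_pos: [0.5388, 0.0404, 0.1686]
ee_rot: [0.994, 0.111, 0.013, 0.002]
contact_force: [14.8, 5.1, 21.1]
width: 0.31
grip_force: 30.0
```

Emit:
drive_tool(commands=[[-1,-0.1,0,0.2,0],[-1,-0.1,0,0.2,0],[-1,0,0,0,0]])

```text
time: 11.4
eef_pos: [0.5371, 0.04, 0.165]
ee_rot: [0.994, 0.111, 0.013, 0.002]
contact_force: [14.5, 5.2, 22.7]
width: 0.305
grip_force: 30.0
```

```bash
cat > ct.py <<'E'
# tilt of held cartridge: top-face points seen by scene camera, in rack frame
from h import *
import sys
c,s=np.cos(.22),np.sin(.22)
def look(yl,n='wrist',x0=-.13,x1=.06):
    o=arm.get_obs();m=optics.camera_model(n);p,d=optics.grab_frame(n);W=cloud(n,d,m)
    q=W[...,:2]-np.array([.5685,.0683]);X=q[...,0]*c+q[...,1]*s;Y=-q[...,0]*s+q[...,1]*c;Z=W[...,2]
    b=(abs(Y-yl)<.009)&(X>x0)&(X<x1)&(Z>.11)&(Z<.23)&(p.max(2)<90)
    if b.sum()<20: print('few',b.sum());return p
    # fit top line: highest points per x bin
    xs=np.arange(x0,x1,.006);pts=[(x+.003,np.percentile(Z[b&(X>=x)&(X<x+.006)],80)) for x in xs if (b&(X>=x)&(X<x+.006)).sum()>4]
    print(n,[(round(a*1000),round(z*1000)) for a,z in pts]);return p
E
python3 -c "
from ct import *
st();look(-.0205)"
```

```text
{'time': 11.4, 'q': [0.012, -0.103, 1.527, -0.002, 1.692, 1.361], 'eef_pos': [0.537, 0.04, 0.165], 'contact_force': [14.514, 5.178, 22.741], 'width': 0.305, 'grip_force': 30.005}
yaw 12.72 lean deg (wx,wy) [ 1.54 -0.07]
rack [-0.0368 -0.0207]
wrist [(-49, 211), (-43, 211), (-37, 210), (-31, 209), (-25, 208), (-19, 207), (-13, 206), (-7, 206), (-1, 205), (5, 204), (11, 203), (17, 202), (23, 201), (29, 201)]
```

Emit:
drive_tool(commands=[[-1,0.35,0,0.2,0],[-1,0.35,0,0.2,0],[-1,0,0,0,0]])

```text
time: 11.7
eef_pos: [0.542, 0.0411, 0.1578]
ee_rot: [0.994, 0.111, 0.009, 0.002]
contact_force: [11.4, 3.9, 15.0]
width: 0.309
grip_force: 30.0
```

Emit:
drive_tool(commands=[[-1,0.35,0,0.25,0],[-1,0.35,0,0.25,0],[-1,0,0,0,0]])

```text
time: 11.95
eef_pos: [0.5473, 0.0423, 0.1516]
ee_rot: [0.994, 0.11, 0.007, 0.002]
contact_force: [4.4, 1.9, 12.6]
width: 0.305
grip_force: 30.0
```

```bash
python3 -c "
from ct import *
st();look(-.0205)"
```

```text
{'time': 11.95, 'q': [0.017, -0.062, 1.511, -0.003, 1.679, 1.366], 'eef_pos': [0.547, 0.042, 0.152], 'contact_force': [4.378, 1.871, 12.602], 'width': 0.305, 'grip_force': 30.003}
yaw 12.68 lean deg (wx,wy) [ 0.79 -0.16]
rack [-0.0264 -0.0208]
wrist [(-31, 202), (-25, 201), (-19, 199), (-13, 197), (-7, 195), (-1, 193), (5, 191), (11, 189)]
```

Emit:
drive_tool(commands=[[-0.3,0,0,0,0],[-0.2,0,0,0,0],[0,0,0,0,0],[0.5,0,0,0,0],[1,0,0,-0.5,0],[1,0,0,-1.5,0],[1,0,0,-3,0],[1,0,0,-3,0],[1,0,0,-4,0],[1,0,0,-3,0]])

```text
time: 12.83
eef_pos: [0.5431, 0.0421, 0.2988]
ee_rot: [0.994, 0.11, 0.001, 0.002]
contact_force: [0.7, -0.1, 0.8]
width: 0.968
grip_force: 0.0
```

```bash
python3 -c "
from ct import *
go(.4985,-.304,.30,-.9);cv2.imwrite('pics/w3.png',look(-.0205))"
```

```text
{'time': 12.833, 'q': [0.018, -0.03, 1.219, -0.005, 1.951, 1.366], 'eef_pos': [0.543, 0.042, 0.299], 'contact_force': [0.653, -0.104, 0.785], 'width': 0.968, 'grip_force': 0.0}
yaw 12.65 lean deg (wx,wy) [ 0.13 -0.26]
rack [-0.0305 -0.0201]
shift cm [-1.193e+01  3.279e+01  3.000e-02] turn 0.237
wrist [(-61, 211), (-31, 202), (-25, 201), (-19, 199), (-13, 197), (-7, 195), (-1, 193), (5, 191), (11, 189), (17, 187), (23, 185)]
```

View pics/w3.png

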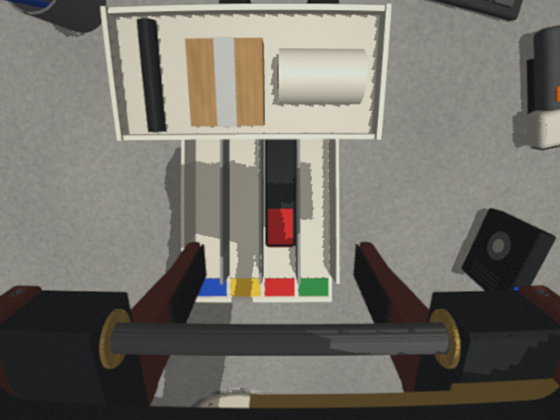

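The wrist view shows red lying straight in the red lane, label at px (281,227), with its nose under the shelf. Next is blue.

Emit:
drive_tool(commands=[[1,-1.49,4.1,0,0],[1,-1.49,4.1,0,0],[1,-1.49,4.1,0,0],[1,-1.49,4.1,0,0],[1,-1.49,4.1,0,0],[1,-1.49,4.1,0,0],[1,-1.49,4.1,0,0],[1,-1.49,4.1,0,0],[1,0,0,2,0.118],[1,0,0,2,0.118]])

```text
time: 13.72
eef_pos: [0.5004, -0.2917, 0.2573]
ee_rot: [1.0, -0.012, 0.001, 0.003]
contact_force: [-0.2, -0.1, 0.1]
width: 1.0
grip_force: 0.0
```

Emit:
drive_tool(commands=[[1,0,0,3,0],[1,0,0,3,0],[1,0,0,1.5,0],[1,0,0,0,0]])

```text
time: 14.05
eef_pos: [0.4992, -0.2881, 0.1769]
ee_rot: [1.0, -0.008, -0.003, -0.0]
contact_force: [-0.2, 0.1, -0.7]
width: 1.001
grip_force: 0.0
```

```bash
python3 - <<'E'
from h import *
p,d=optics.grab_frame('wrist');mw=optics.camera_model('wrist');W=cloud('w',d,mw)
b=(W[...,2]>.1)&(W[...,2]<.114)&(abs(W[...,0]-.5)<.09)&(abs(W[...,1]+.304)<.03)
print(b.sum(),rect(W[b]));go(.4985,-.304,.07,-.9)
E
```

```text
4706 ((499.7899169921875, -306.0755920410156), (27.163345336914062, 111.87935638427734), 88.42654418945312)
{'time': 14.1, 'q': [-0.58, 0.027, 1.373, -0.003, 1.743, 1.005], 'eef_pos': [0.5, -0.288, 0.18], 'contact_force': [0.01, -0.043, 0.167], 'width': 1.005, 'grip_force': 0.0}
yaw -0.88 lean deg (wx,wy) [-0.18 -0.1 ]
rack [-0.1447 -0.3332]
shift cm [-0.09  1.53 10.99] turn 0.0
```

Emit:
drive_tool(commands=[[1,0,1.75,0,0],[1,0,0,3,0],[1,0,0,3,0],[1,0,0,3,0],[1,0,0,2,0],[-1,0,0,0,0],[-1,0,0,0,0],[-1,0,0,0,0],[-1,0,0,0,0],[-1,0,0,0,0]])

```text
time: 14.93
eef_pos: [0.502, -0.3078, 0.0753]
ee_rot: [1.0, -0.008, 0.002, 0.003]
contact_force: [0.3, -0.1, -0.2]
width: 0.662
grip_force: 0.0
```

Emit:
drive_tool(commands=[[-1,0,0,0,0],[-1,0,0,0,0],[-1,0,0,0,0],[-1,0,0,0,0],[-1,0,0,0,0]])

```text
time: 15.35
eef_pos: [0.5009, -0.3069, 0.0726]
ee_rot: [1.0, -0.008, 0.001, 0.002]
contact_force: [0.9, 0.4, 1.4]
width: 0.309
grip_force: 30.0
```

```bash
python3 - <<'E'
from h import *
st()
E
```

```text
{'time': 15.35, 'q': [-0.606, 0.077, 1.512, -0.003, 1.55, 0.98], 'eef_pos': [0.501, -0.307, 0.073], 'contact_force': [0.923, 0.427, 1.399], 'width': 0.309, 'grip_force': 29.993}
yaw -0.87 lean deg (wx,wy) [ 0.06 -0.24]
rack [-0.1478 -0.3514]
```

Emit:
drive_tool(commands=[[-1,0,0,-2,0],[-1,0,0,-3,0],[-1,0,0,-4,0],[-1,0,0,-4,0],[-1,0,0,-4,0],[-1,0,0,-4,0],[-1,0,0,-3.5,0],[-1,0,0,-1.5,-0.1177],[-1,0,0,0,-0.1177],[-1,0,0,0,0]])

```text
time: 16.18
eef_pos: [0.5009, -0.3061, 0.3336]
ee_rot: [0.994, 0.112, 0.001, 0.003]
contact_force: [0.5, 0.8, -3.1]
width: 0.31
grip_force: 30.0
```

```bash
python3 - <<'E'
from h import *
t=lane('blue',-.209,.090);print(t);go(t[0],t[1],.33,12.6)
E
```

```text
[0.51608272 0.11959739 0.18517964]
{'time': 16.183, 'q': [-0.605, 0.105, 1.017, -0.003, 2.015, 0.74], 'eef_pos': [0.501, -0.306, 0.334], 'contact_force': [0.497, 0.792, -3.134], 'width': 0.31, 'grip_force': 29.99}
yaw 12.86 lean deg (wx,wy) [ 0.15 -0.32]
rack [-0.1477 -0.3506]
shift cm [ 10.95 -41.16   0.12] turn 0.005
```

Emit:
drive_tool(commands=[[-1,1,-3.74,0,0],[-1,1,-3.74,0,0],[-1,1,-3.74,0,0],[-1,1,-3.74,0,0],[-1,1,-3.74,0,0],[-1,1,-3.74,0,0],[-1,1,-3.74,0,0],[-1,1,-3.74,0,0],[-1,1,-3.74,0,0],[-1,1,-3.74,0,0]])

```text
time: 17.02
eef_pos: [0.5159, 0.0828, 0.329]
ee_rot: [0.994, 0.108, -0.001, 0.002]
contact_force: [0.2, -0.1, -2.8]
width: 0.307
grip_force: 30.0
```

Emit:
drive_tool(commands=[[-1,0.95,-3.74,0,0],[-1,0,0,2.5,0],[-1,0,0,4,0],[-1,0,0,3,0],[-1,0,0,1.5,0],[-1,0,0,0,0]])

```text
time: 17.52
eef_pos: [0.5152, 0.1188, 0.2133]
ee_rot: [0.994, 0.108, -0.006, 0.003]
contact_force: [-0.6, 0.7, -3.9]
width: 0.308
grip_force: 30.0
```

```bash
python3 - <<'E'
from h import *
go(.5161,.1196,.182,12.6)
E
```

```text
{'time': 17.517, 'q': [0.165, -0.092, 1.43, -0.005, 1.815, 1.518], 'eef_pos': [0.515, 0.119, 0.213], 'contact_force': [-0.628, 0.661, -3.94], 'width': 0.308, 'grip_force': 29.997}
yaw 12.44 lean deg (wx,wy) [-0.6  -0.37]
rack [-0.041   0.0609]
shift cm [ 0.14 -0.07  3.13] turn -0.003
```

Emit:
drive_tool(commands=[[-1,0,0,1,0],[-1,0,0,0.8,0],[-1,0,0,0.6,0],[-1,0,0,0.4,0],[-1,0,0,0.2,0],[-1,0,0,0.2,0],[-1,0,0,0,0],[-1,0,0,0,0]])

```text
time: 18.18
eef_pos: [0.5179, 0.1189, 0.189]
ee_rot: [0.994, 0.11, 0.001, 0.002]
contact_force: [-0.0, 0.2, -3.0]
width: 0.305
grip_force: 30.0
```

Emit:
drive_tool(commands=[[-1,0.3,0,0.2,0],[-1,0.3,0,0.2,0],[-1,0.3,0,0.2,0],[-1,0,0,0,0]])

```text
time: 18.52
eef_pos: [0.5269, 0.1209, 0.1818]
ee_rot: [0.994, 0.11, -0.0, 0.002]
contact_force: [-0.7, -0.1, -3.2]
width: 0.309
grip_force: 30.0
```

```bash
python3 -c "
from ct import *
st();look(.0615)"
```

```text
{'time': 18.517, 'q': [0.166, -0.073, 1.468, -0.005, 1.747, 1.515], 'eef_pos': [0.527, 0.121, 0.182], 'contact_force': [-0.719, -0.138, -3.218], 'width': 0.309, 'grip_force': 29.997}
yaw 12.62 lean deg (wx,wy) [ 0.02 -0.27]
rack [-0.0291  0.0604]
wrist [(-43, 218), (-37, 218), (-31, 218), (-25, 218), (-19, 218), (-13, 218), (-7, 218), (-1, 218), (5, 218), (11, 218), (17, 218), (23, 218)]
```

Emit:
drive_tool(commands=[[-1,-0.6,-0.1,0,0],[-1,-0.6,0,0,0],[-1,0,0,0.2,0],[-1,0.3,0,0.2,0],[-1,0.3,0,0.25,0],[-1,0.3,0,0.25,0],[-1,0,0,0,0]])

```text
time: 19.15
eef_pos: [0.5249, 0.1215, 0.1751]
ee_rot: [0.994, 0.11, 0.003, 0.002]
contact_force: [3.2, 2.6, 4.1]
width: 0.31
grip_force: 30.0
```

Emit:
drive_tool(commands=[[-1,0.3,0,0.25,0],[-1,0.3,0,0.25,0],[-1,0,0,0,0]])

```text
time: 19.4
eef_pos: [0.5309, 0.1228, 0.17]
ee_rot: [0.994, 0.11, 0.003, 0.002]
contact_force: [3.3, 1.0, 4.3]
width: 0.311
grip_force: 30.0
```

```bash
python3 -c "
from ct import *
st();look(.0615)"
```

```text
{'time': 19.4, 'q': [0.168, -0.066, 1.482, -0.004, 1.721, 1.518], 'eef_pos': [0.531, 0.123, 0.17], 'contact_force': [3.34, 0.983, 4.296], 'width': 0.311, 'grip_force': 30.001}
yaw 12.62 lean deg (wx,wy) [ 0.32 -0.2 ]
rack [-0.0248  0.0613]
wrist [(-37, 209), (-31, 208), (-25, 207), (-19, 206), (-13, 205), (-7, 204), (-1, 203), (5, 202), (11, 201), (17, 200)]
```

Emit:
drive_tool(commands=[[-1,0.2,0,0.3,0],[-1,0.2,0,0.3,0],[-1,0.1,0,0.2,0],[-1,0,0,0,0]])

```text
time: 19.78
eef_pos: [0.5367, 0.124, 0.163]
ee_rot: [0.994, 0.11, 0.004, 0.002]
contact_force: [7.3, 2.9, 6.7]
width: 0.311
grip_force: 30.0
```

```bash
python3 -c "
from ct import *
st();look(.0615)"
```

```text
{'time': 19.783, 'q': [0.168, -0.053, 1.481, -0.004, 1.704, 1.518], 'eef_pos': [0.537, 0.124, 0.163], 'contact_force': [7.307, 2.948, 6.731], 'width': 0.311, 'grip_force': 30.001}
yaw 12.62 lean deg (wx,wy) [ 0.51 -0.17]
rack [-0.0188  0.0613]
wrist [(-31, 204), (-25, 203), (-19, 202), (-13, 200), (-7, 198), (-1, 197), (5, 195), (11, 194)]
```

Emit:
drive_tool(commands=[[-1,0,0,0.3,0],[-1,0,0,0.3,0],[-1,0,0,0.2,0],[-1,0,0,0,0]])

```text
time: 20.17
eef_pos: [0.5386, 0.1243, 0.1574]
ee_rot: [0.994, 0.11, 0.008, 0.002]
contact_force: [10.2, 2.4, 11.3]
width: 0.305
grip_force: 30.0
```

```bash
python3 -c "
from ct import *
st();look(.0615)"
```

```text
{'time': 20.167, 'q': [0.168, -0.053, 1.492, -0.004, 1.688, 1.518], 'eef_pos': [0.539, 0.124, 0.157], 'contact_force': [10.227, 2.414, 11.34], 'width': 0.305, 'grip_force': 30.004}
yaw 12.62 lean deg (wx,wy) [ 0.88 -0.09]
rack [-0.017   0.0612]
wrist [(-31, 201), (-25, 200), (-19, 199), (-13, 197), (-7, 195), (-1, 193), (5, 191)]
```

Emit:
drive_tool(commands=[[-0.3,0,0,0,0],[-0.2,0,0,0,0],[0,0,0,0,0],[0.5,0,0,0,0],[1,0,0,-0.5,0],[1,0,0,-1.5,0],[1,0,0,-3,0],[1,0,0,-4,0],[1,0,0,-4,0],[1,0,0,-4,0]])

```text
time: 21.05
eef_pos: [0.5334, 0.1241, 0.3241]
ee_rot: [0.994, 0.11, -0.0, 0.002]
contact_force: [1.2, -0.3, 0.9]
width: 0.966
grip_force: 0.0
```

```bash
python3 -c "
from ct import *
st();cv2.imwrite('pics/w4.png',look(.0615))"
```

```text
{'time': 21.05, 'q': [0.169, -0.004, 1.147, -0.005, 2.0, 1.518], 'eef_pos': [0.533, 0.124, 0.324], 'contact_force': [1.201, -0.263, 0.913], 'width': 0.966, 'grip_force': 0.0}
yaw 12.61 lean deg (wx,wy) [-0.01 -0.27]
rack [-0.0221  0.0621]
wrist [(-67, 212), (-61, 213), (-37, 203), (-31, 202), (-25, 200), (-19, 199), (-13, 197), (-7, 195), (-1, 193), (5, 191), (11, 189), (17, 187), (23, 185)]
```

View pics/w4.png

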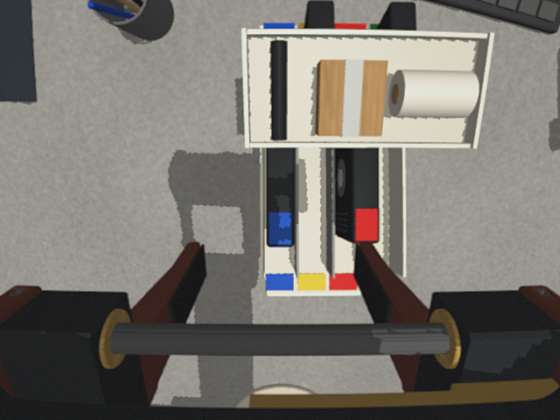

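Both cartridges sit flat in their own lanes, blue label at px (280,228) and red label at (366,224). Now I'll close the gripper, go to the outer reach limit to get the lean, then push.

Emit:
drive_tool(commands=[[-1,1.5,-0.4,-2.5,0],[-1,4,-0.4,0,0],[-1,4,-0.4,0,0],[-1,4,-0.4,0,0],[-1,4,-0.4,0,0],[-1,4,-0.4,0,0],[-1,2,0,0,0],[-1,2,0,0,0],[-1,1,0,0,0],[-1,1,0,0,0]])

```text
time: 21.93
eef_pos: [0.7514, 0.1941, 0.3308]
ee_rot: [0.994, 0.11, 0.015, 0.0]
contact_force: [0.3, 0.1, 1.7]
width: 0.28
grip_force: 0.0
```

```bash
python3 -c "
from h import *
st()"
```

```text
{'time': 21.933, 'q': [0.211, 0.765, 0.169, -0.004, 2.177, 1.559], 'eef_pos': [0.751, 0.194, 0.331], 'contact_force': [0.335, 0.094, 1.744], 'width': 0.28, 'grip_force': 0.0}
yaw 12.62 lean deg (wx,wy) [1.74 0.16]
rack [0.206  0.0829]
```

Emit:
drive_tool(commands=[[-1,2,0,0,0],[-1,2,0,0,0],[-1,2,0,0,0],[-1,2,0,0,0],[-1,2,0,0,0],[-1,2,0,0,0],[-1,2,0,0,0],[-1,2,0,0,0],[-1,2,0,0,0],[-1,2,0,0,0]])

```text
time: 22.77
eef_pos: [0.8305, 0.2082, 0.2704]
ee_rot: [0.991, 0.11, 0.072, -0.008]
contact_force: [0.8, 0.1, 0.2]
width: 0.003
grip_force: 0.0
```

```bash
python3 -c "
from h import *
st()"
```

```text
{'time': 22.767, 'q': [0.205, 0.846, 0.169, 0.002, 1.98, 1.556], 'eef_pos': [0.831, 0.208, 0.27], 'contact_force': [0.792, 0.12, 0.206], 'width': 0.003, 'grip_force': 0.0}
yaw 12.64 lean deg (wx,wy) [8.16 1.79]
rack [0.2863 0.0794]
```

Emit:
drive_tool(commands=[[-1,3.5,0,-2,0],[-1,3.5,0,-2,0],[-1,3.5,0,-2,0],[-1,3.5,0,-2,0],[-1,3.5,0,-2,0],[-1,3.5,0,-2,0],[-1,3.5,0,-2,0],[-1,3.5,0,-2,0],[-1,3.5,0,-2,0],[-1,3.5,0,-2,0]])

```text
time: 23.6
eef_pos: [0.8617, 0.209, 0.3898]
ee_rot: [0.972, 0.108, 0.206, -0.025]
contact_force: [-0.3, -0.6, 0.2]
width: 0.009
grip_force: 0.0
```

```bash
python3 -c "
from h import *
st()"
```

```text
{'time': 23.6, 'q': [0.193, 0.726, 0.17, 0.017, 1.828, 1.551], 'eef_pos': [0.862, 0.209, 0.39], 'contact_force': [-0.301, -0.614, 0.223], 'width': 0.009, 'grip_force': 0.0}
yaw 12.6 lean deg (wx,wy) [23.28  5.37]
rack [0.3169 0.0733]
```

Emit:
drive_tool(commands=[[-1,3.5,0,-2,0],[-1,3.5,0,-2,0],[-1,3.5,0,-2,0],[-1,3.5,0,-2,0],[-1,-2,0,-2,0],[-1,-4,0,0,0],[-1,-4,0,0,0],[-1,0,0,0,0]])

```text
time: 24.27
eef_pos: [0.7828, 0.1894, 0.4194]
ee_rot: [0.962, 0.107, 0.248, -0.031]
contact_force: [0.4, -0.2, -3.6]
width: 0.004
grip_force: 0.0
```

```bash
python3 -c "
from h import *
st()"
```

```text
{'time': 24.267, 'q': [0.185, 0.298, 0.719, 0.025, 1.62, 1.542], 'eef_pos': [0.783, 0.189, 0.419], 'contact_force': [0.419, -0.189, -3.603], 'width': 0.004, 'grip_force': 0.0}
yaw 12.56 lean deg (wx,wy) [28.11  6.49]
rack [0.2356 0.0714]
```

```bash
cat >> h.py <<'E'
def push(l,lx,lz=.05,off=.010):
    "TCP target so the finger's front tip edge touches lane point lx,lz"
    from scipy.spatial.transform import Rotation as R
    o=arm.get_obs();M=R.from_quat(o['ee_rot']).as_matrix();t=lane(l,lx,lz)-off*M[:,0]
    print(l,lx,t.round(4),'shift cm',((t-o['eef_pos'])@M*100).round(2))
E
python3 -c "
from h import *
push('red',-.275);t=lane('red',-.275,.05);go(t[0],t[1],.42)"
```

```text
red -0.275 [0.4521 0.0213 0.1627] shift cm [-43.87   9.26   4.97]
{'time': 24.267, 'q': [0.185, 0.298, 0.719, 0.025, 1.62, 1.542], 'eef_pos': [0.783, 0.189, 0.419], 'contact_force': [0.419, -0.189, -3.603], 'width': 0.004, 'grip_force': 0.0}
yaw 12.56 lean deg (wx,wy) [28.11  6.49]
rack [0.2356 0.0714]
shift cm [-30.64   9.09 -17.11] turn None
```

Emit:
drive_tool(commands=[[-1,-3.4,1.01,-1.9,0],[-1,-3.4,1.01,-1.9,0],[-1,-3.4,1.01,-1.9,0],[-1,-3.4,1.01,-1.9,0],[-1,-3.4,1.01,-1.9,0],[-1,-3.4,1.01,-1.9,0],[-1,-3.4,1.01,-1.9,0],[-1,-3.4,1.01,-1.9,0],[-1,-3.4,1.01,-1.9,0],[-1,0,0,0,0]])

```text
time: 25.1
eef_pos: [0.4623, 0.0223, 0.431]
ee_rot: [0.959, 0.106, 0.261, -0.029]
contact_force: [-0.2, -0.5, 1.4]
width: 0.003
grip_force: 0.0
```

Emit:
drive_tool(commands=[[-1,-1.89,0.02,3.15,0],[-1,-1.89,0.02,3.15,0],[-1,-1.89,0.02,3.15,0],[-1,-1.89,0.02,3.15,0],[-1,0,0,0,0]])

```text
time: 25.52
eef_pos: [0.4618, 0.024, 0.2666]
ee_rot: [0.962, 0.106, 0.249, -0.033]
contact_force: [-0.7, 0.2, -2.8]
width: -0.0
grip_force: 0.0
```

```bash
python3 -c "
from ct import *
st();push('red',-.275);push('red',-.255);look(-.0205)"
```

```text
{'time': 25.517, 'q': [-0.172, -0.748, 1.895, 0.197, 1.525, 1.218], 'eef_pos': [0.462, 0.024, 0.267], 'contact_force': [-0.656, 0.209, -2.812], 'width': -0.0, 'grip_force': 0.0}
yaw 12.38 lean deg (wx,wy) [28.16  6.72]
rack [-0.1138 -0.02  ]
red -0.275 [0.4521 0.0213 0.1627] shift cm [-5.93  0.16  8.6 ]
red -0.255 [0.4707 0.0255 0.1565] shift cm [-4.57  0.18 10.06]
wrist [(-67, 208), (-61, 211), (-31, 202), (-25, 200), (-19, 199), (-13, 197), (-7, 195), (-1, 193), (5, 191), (11, 189), (17, 187), (23, 184), (29, 183), (35, 181), (41, 179)]
```

Emit:
drive_tool(commands=[[-1,-1.9,0.06,2.9,0],[-1,-1.9,0.05,2.9,0],[-1,-1.6,0.05,2.6,0],[-1,0,0,0,0],[-1,0,0,0,0]])

```text
time: 25.98
eef_pos: [0.4606, 0.0218, 0.182]
ee_rot: [0.96, 0.107, 0.258, -0.031]
contact_force: [-0.7, 0.8, 1.3]
width: 0.005
grip_force: 0.0
```

```bash
python3 -c "
from ct import *
st();push('red',-.248);push('red',-.112)"
```

```text
{'time': 25.983, 'q': [-0.181, -0.825, 2.093, 0.206, 1.388, 1.181], 'eef_pos': [0.461, 0.022, 0.182], 'contact_force': [-0.671, 0.755, 1.332], 'width': 0.005, 'grip_force': 0.0}
yaw 12.59 lean deg (wx,wy) [29.27  6.61]
rack [-0.1154 -0.0219]
red -0.248 [0.4773 0.0269 0.1542] shift cm [ 0.1  -0.12  3.28]
red -0.112 [0.6035 0.0551 0.1121] shift cm [ 9.18 -0.06 13.41]
```

Emit:
drive_tool(commands=[[-1,0,-0.06,1.2,0],[-1,0,-0.05,1.1,0],[-1,0.1,0,0.9,0],[-1,0,0,0,0],[-1,0.65,0,0.72,0],[-1,0.65,0,0.72,0],[-1,0.65,0,0.72,0],[-1,0.65,0,0.72,0],[-1,0,0,0,0]])

```text
time: 26.73
eef_pos: [0.5133, 0.0352, 0.1414]
ee_rot: [0.96, 0.107, 0.258, -0.032]
contact_force: [-0.5, 1.0, -0.1]
width: 0.008
grip_force: 0.0
```

```bash
python3 -c "
from ct import *
st();push('red',-.112);look(-.0205)"
```

```text
{'time': 26.733, 'q': [-0.115, -0.65, 2.067, 0.182, 1.231, 1.217], 'eef_pos': [0.513, 0.035, 0.141], 'contact_force': [-0.512, 1.043, -0.129], 'width': 0.008, 'grip_force': 0.0}
yaw 12.59 lean deg (wx,wy) [29.18  6.64]
rack [-0.0611 -0.0203]
red -0.112 [0.6035 0.0551 0.1122] shift cm [6.53 0.07 7.16]
wrist [(-109, 214), (-103, 215), (-91, 192), (-85, 196), (-79, 195), (-73, 185), (-67, 174), (-61, 165), (-55, 153), (-31, 200), (-25, 200), (5, 190), (11, 189), (17, 187), (23, 185), (29, 183), (35, 181), (41, 179), (47, 177), (53, 175), (59, 173)]
```

Emit:
drive_tool(commands=[[-1,0.73,0,0.8,0],[-1,0.73,0,0.8,0],[-1,0.73,0,0.8,0],[-1,0.73,0,0.8,0],[-1,0.73,0,0.8,0],[-1,0.73,0,0.8,0],[-1,0.73,0,0.8,0],[-1,0.4,0,0.44,0],[-1,0.2,0,0.22,0],[-1,0,0,0,0]])

```text
time: 27.62
eef_pos: [0.5908, 0.0529, 0.1141]
ee_rot: [0.96, 0.107, 0.257, -0.032]
contact_force: [0.3, 0.7, 0.6]
width: 0.01
grip_force: 0.0
```

```bash
python3 -c "
from ct import *
st();push('red',-.112)"
```

```text
{'time': 27.617, 'q': [-0.051, -0.387, 1.938, 0.159, 1.09, 1.261], 'eef_pos': [0.591, 0.053, 0.114], 'contact_force': [0.304, 0.71, 0.561], 'width': 0.01, 'grip_force': 0.0}
yaw 12.56 lean deg (wx,wy) [29.1   6.64]
rack [ 0.0184 -0.0199]
red -0.112 [0.6035 0.0551 0.1122] shift cm [1.01 0.07 0.81]
```

Now slow steps until the force shows the back stop.

Emit:
drive_tool(commands=[[-1,0.3,0,0.28,0],[-1,0.2,0,0.2,0],[-1,0.15,0,0.15,0],[-1,0,0,0,0]])

```text
time: 27.95
eef_pos: [0.5992, 0.055, 0.1111]
ee_rot: [0.96, 0.107, 0.257, -0.032]
contact_force: [-0.6, -0.3, 0.7]
width: 0.004
grip_force: 0.0
```

Emit:
drive_tool(commands=[[-1,0.14,0,0.14,0],[-1,0.14,0,0.14,0],[-1,0,0,0,0]])

```text
time: 28.2
eef_pos: [0.6027, 0.0558, 0.1097]
ee_rot: [0.96, 0.107, 0.256, -0.032]
contact_force: [-1.5, -0.6, 1.5]
width: 0.008
grip_force: 0.5
```

```bash
cat > chk.py <<'E'
from h import *
st()
c,s=np.cos(.22),np.sin(.22)
m=optics.camera_model('scene');p,d=optics.grab_frame('scene');W=cloud('scene',d,m)
q=W[...,:2]-np.array([.5685,.0683]);X=q[...,0]*c+q[...,1]*s;Y=-q[...,0]*s+q[...,1]*c;Z=W[...,2]
a=np.radians(18);lx=(X-.131)*np.cos(a)-(Z-.035)*np.sin(a);lz=(X-.131)*np.sin(a)+(Z-.035)*np.cos(a)
for n,y in(('green',-.0615),('red',-.0205),('yellow',.0205),('blue',.0615)):
    b=(abs(Y-y)<.009)&(lx>-.1)&(lx<.02)&(lz>.09)&(lz<.115)&(p.max(2)<100)   # dark top edge behind the shelf
    if b.sum()>8: print(n,b.sum(),'back edge lx mm',(np.percentile(lx[b],[90,97,100])*1000).round(1),'y',(np.percentile(Y[b&(lx>-.04)],50)*1000).round(1) if (b&(lx>-.04)).any() else None,'lz',(np.median(lz[b])*1000).round(1))
    else: print(n,'few',b.sum())
import sys
if len(sys.argv)>1: cv2.imwrite(sys.argv[1],cv2.resize(p[120:330,200:400],None,fx=2.8,fy=2.8))
E
python3 chk.py; python3 -c "
from h import *
push('red',-.112)"
```

```text
{'time': 28.2, 'q': [-0.043, -0.347, 1.915, 0.156, 1.073, 1.268], 'eef_pos': [0.603, 0.056, 0.11], 'contact_force': [-1.466, -0.628, 1.46], 'width': 0.008, 'grip_force': 0.518}
yaw 12.56 lean deg (wx,wy) [29.03  6.63]
rack [ 0.0307 -0.0197]
green 467 back edge lx mm [-7.8 -0.9  0.1] y -61.4 lz 108.5
red 393 back edge lx mm [-5.6 -0.4  0.5] y -20.2 lz 108.4
yellow 401 back edge lx mm [-5.8 -0.6  0.1] y 20.4 lz 108.2
blue 220 back edge lx mm [-57.  -55.1 -54.7] y None lz 108.1
red -0.112 [0.6035 0.0551 0.1122] shift cm [ 0.17  0.08 -0.18]
```

Emit:
drive_tool(commands=[[-1,0.1,0,0.1,0],[-1,0,0,0,0],[-1,0,0,0,0]])

```text
time: 28.5
eef_pos: [0.6033, 0.0558, 0.1096]
ee_rot: [0.96, 0.107, 0.256, -0.031]
contact_force: [-8.2, -1.8, 5.6]
width: 0.001
grip_force: 4.8
```

Emit:
drive_tool(commands=[[-1,-0.7,0,-0.75,0],[-1,-2,0,-2.1,0],[-1,-2.6,0,-2.8,0],[-1,-2.6,0,-2.8,0],[-1,-2,0,-3.5,0],[-1,0,0,-2.5,0],[-1,0,0,0,0]])

```text
time: 29.08
eef_pos: [0.4501, 0.0199, 0.1877]
ee_rot: [0.96, 0.106, 0.257, -0.031]
contact_force: [1.6, -0.9, 0.2]
width: 0.002
grip_force: 0.0
```

```bash
python3 -c "
from ct import *
st();push('blue',-.25,.08);push('blue',-.238)"
```

```text
{'time': 29.083, 'q': [-0.193, -0.856, 2.098, 0.21, 1.418, 1.177], 'eef_pos': [0.45, 0.02, 0.188], 'contact_force': [1.608, -0.908, 0.209], 'width': 0.002, 'grip_force': 0.0}
yaw 12.5 lean deg (wx,wy) [29.18  6.57]
rack [-0.1261 -0.0214]
blue -0.25 [0.4666 0.1085 0.1833] shift cm [ 2.83 -8.28  2.19]
blue -0.238 [0.4687 0.109  0.1511] shift cm [ 1.4  -8.27  5.09]
```

Emit:
drive_tool(commands=[[-1,1.2,-2,0.5,0],[-1,0,-3.2,0,0],[-1,0,-3.1,0,0],[-1,0,0,0,0]])

```text
time: 29.42
eef_pos: [0.4434, 0.1104, 0.1874]
ee_rot: [0.96, 0.11, 0.257, -0.034]
contact_force: [-1.0, 0.2, -0.5]
width: 0.004
grip_force: 0.0
```

```bash
python3 -c "
from ct import *
st();push('blue',-.245)"
```

```text
{'time': 29.417, 'q': [0.122, -0.851, 2.096, 0.063, 1.376, 1.468], 'eef_pos': [0.443, 0.11, 0.187], 'contact_force': [-1.029, 0.228, -0.484], 'width': 0.004, 'grip_force': 0.0}
yaw 12.98 lean deg (wx,wy) [29.05  6.99]
rack [-0.1129  0.0684]
blue -0.245 [0.4622 0.1075 0.1533] shift cm [-0.18  0.74  3.84]
```

Emit:
drive_tool(commands=[[-1,0,0.5,0.6,0],[-1,0,0.2,1.2,0.006],[-1,0,0,1,0],[-1,0,0,0,0],[-1,0,0,0,0]])

```text
time: 29.83
eef_pos: [0.4595, 0.0997, 0.1617]
ee_rot: [0.961, 0.103, 0.255, -0.032]
contact_force: [-0.3, -0.4, 0.7]
width: 0.007
grip_force: 0.0
```

```bash
python3 -c "
from ct import *
st();push('blue',-.238);push('blue',-.112)"
```

```text
{'time': 29.833, 'q': [0.088, -0.81, 2.12, 0.073, 1.317, 1.446], 'eef_pos': [0.46, 0.1, 0.162], 'contact_force': [-0.258, -0.37, 0.743], 'width': 0.007, 'grip_force': 0.0}
yaw 12.04 lean deg (wx,wy) [28.94  6.55]
rack [-0.0995  0.0544]
blue -0.238 [0.4686 0.1091 0.1511] shift cm [ 0.42 -0.71  1.46]
blue -0.112 [0.5856 0.1352 0.1122] shift cm [ 8.88 -0.73 10.8 ]
```

Emit:
drive_tool(commands=[[-1,0,-0.4,0,-0.006],[-1,0,-0.3,0,0],[-1,0.3,0,1,0],[-1,0.3,0,0.6,0],[-1,0,0,0,0]])

```text
time: 30.25
eef_pos: [0.4709, 0.1109, 0.1515]
ee_rot: [0.96, 0.107, 0.256, -0.032]
contact_force: [-0.4, -0.3, 0.0]
width: 0.004
grip_force: 0.0
```

```bash
python3 -c "
from ct import *
st();push('blue',-.112)"
```

```text
{'time': 30.25, 'q': [0.12, -0.766, 2.114, 0.059, 1.275, 1.467], 'eef_pos': [0.471, 0.111, 0.152], 'contact_force': [-0.413, -0.344, 0.028], 'width': 0.004, 'grip_force': 0.0}
yaw 12.57 lean deg (wx,wy) [28.98  6.63]
rack [-0.0859  0.0629]
blue -0.112 [0.5856 0.1351 0.1122] shift cm [8.2  0.2  9.25]
```

Emit:
drive_tool(commands=[[-1,0.7,0.05,0.76,0],[-1,0.7,0.05,0.76,0],[-1,0.7,0.05,0.76,0],[-1,0.7,0,0.76,0],[-1,0.7,0,0.76,0],[-1,0.7,0,0.76,0],[-1,0.7,0,0.76,0],[-1,0.7,0,0.76,0],[-1,0.7,0,0.76,0],[-1,0.3,0,0.35,0]])

```text
time: 31.08
eef_pos: [0.5623, 0.1302, 0.1227]
ee_rot: [0.96, 0.107, 0.256, -0.032]
contact_force: [0.6, 0.5, -0.4]
width: 0.007
grip_force: 0.0
```

Emit:
drive_tool(commands=[[-1,0,0,0,0],[-1,0,0,0,0]])

```text
time: 31.25
eef_pos: [0.5617, 0.13, 0.123]
ee_rot: [0.96, 0.107, 0.256, -0.032]
contact_force: [0.4, 0.9, -0.3]
width: 0.005
grip_force: 0.0
```

```bash
python3 -c "
from ct import *
st();push('blue',-.112)"
```

```text
{'time': 31.25, 'q': [0.14, -0.45, 1.967, 0.052, 1.105, 1.479], 'eef_pos': [0.562, 0.13, 0.123], 'contact_force': [0.433, 0.903, -0.341], 'width': 0.005, 'grip_force': 0.0}
yaw 12.56 lean deg (wx,wy) [29.02  6.63]
rack [0.0068 0.0617]
blue -0.112 [0.5856 0.1351 0.1122] shift cm [1.58 0.03 2.16]
```

Emit:
drive_tool(commands=[[-1,0.5,0,0.55,0],[-1,0.4,0,0.45,0],[-1,0.25,0,0.28,0],[-1,0.15,0,0.17,0],[-1,0,0,0,0],[-1,0,0,0,0]])

```text
time: 31.75
eef_pos: [0.5799, 0.1341, 0.1167]
ee_rot: [0.96, 0.107, 0.256, -0.032]
contact_force: [0.5, -0.4, 0.4]
width: 0.007
grip_force: 0.0
```

Emit:
drive_tool(commands=[[-1,0.14,0,0.14,0],[-1,0.1,0,0.1,0],[-1,0,0,0,0]])

```text
time: 32.0
eef_pos: [0.5832, 0.1349, 0.1159]
ee_rot: [0.96, 0.107, 0.256, -0.032]
contact_force: [0.4, 0.1, 0.7]
width: 0.004
grip_force: 0.0
```

```bash
python3 chk.py; python3 -c "
from h import *
push('blue',-.112)"
```

```text
{'time': 32.0, 'q': [0.145, -0.378, 1.927, 0.05, 1.072, 1.482], 'eef_pos': [0.583, 0.135, 0.116], 'contact_force': [0.415, 0.132, 0.712], 'width': 0.004, 'grip_force': 0.025}
yaw 12.56 lean deg (wx,wy) [29.05  6.63]
rack [0.0289 0.0618]
green 463 back edge lx mm [-7.4 -1.   0.1] y -61.4 lz 108.5
red 389 back edge lx mm [-5.9 -0.8  0.4] y -20.4 lz 108.3
yellow 399 back edge lx mm [-5.8 -0.7  0. ] y 20.6 lz 108.2
blue 415 back edge lx mm [-9.1 -3.8 -2.9] y 61.5 lz 108.4
blue -0.112 [0.5856 0.1351 0.1122] shift cm [0.03 0.03 0.45]
```

3 mm to go.

Emit:
drive_tool(commands=[[-1,0.12,0,0.12,0],[-1,0.1,0,0.12,0],[-1,0,0,0,0],[-1,0,0,0,0]])

```text
time: 32.38
eef_pos: [0.5862, 0.1356, 0.115]
ee_rot: [0.96, 0.107, 0.256, -0.032]
contact_force: [-1.1, 0.1, -0.5]
width: 0.007
grip_force: 0.3
```

Emit:
drive_tool(commands=[[-1,0.08,0,0.08,0],[-1,0,0,0,0],[-1,0,0,0,0]])

```text
time: 32.63
eef_pos: [0.5867, 0.1358, 0.1148]
ee_rot: [0.96, 0.107, 0.256, -0.032]
contact_force: [-5.4, -0.7, 2.9]
width: 0.002
grip_force: 3.3
```

```bash
python3 chk.py
```

```text
{'time': 32.633, 'q': [0.145, -0.366, 1.919, 0.05, 1.069, 1.482], 'eef_pos': [0.587, 0.136, 0.115], 'contact_force': [-5.4, -0.72, 2.854], 'width': 0.002, 'grip_force': 3.349}
yaw 12.56 lean deg (wx,wy) [28.98  6.63]
rack [0.0325 0.062 ]
green 458 back edge lx mm [-7.6 -1.   0.2] y -61.4 lz 108.6
red 394 back edge lx mm [-6.2 -0.9  0.2] y -20.5 lz 108.1
yellow 400 back edge lx mm [-6.3 -0.8  0.1] y 20.5 lz 108.2
blue 417 back edge lx mm [-6.1 -0.9  0.1] y 61.4 lz 108.2
```

Home, and the force has risen against the stop. Next I'll back off along the slope, go up clear and do a final check.

Emit:
drive_tool(commands=[[-1,-0.7,0,-0.75,0],[-1,-2,0,-2.1,0],[-1,-2.6,0,-2.8,0],[-1,-1.5,0,-2,0],[-1,1,0,-3,0],[-1,1.5,0,-3.5,0],[-1,1.5,0,-3.5,0],[-1,0,0,-2,0],[-1,0,0,0,0],[-1,0,0,0,0]])

```text
time: 33.52
eef_pos: [0.4684, 0.1078, 0.2725]
ee_rot: [0.96, 0.106, 0.258, -0.032]
contact_force: [0.2, 0.1, -0.2]
width: 0.003
grip_force: 0.0
```

```bash
python3 chk.py pics/s9.png
```

```text
{'time': 33.517, 'q': [0.111, -0.722, 1.875, 0.061, 1.466, 1.471], 'eef_pos': [0.468, 0.108, 0.272], 'contact_force': [0.207, 0.126, -0.158], 'width': 0.003, 'grip_force': 0.0}
yaw 12.56 lean deg (wx,wy) [29.22  6.64]
rack [-0.089   0.0604]
green 458 back edge lx mm [-7.6 -1.2  0. ] y -61.4 lz 108.6
red 402 back edge lx mm [-6.  -0.7  0.4] y -20.7 lz 108.4
yellow 398 back edge lx mm [-6.  -0.6  0.1] y 20.6 lz 108.3
blue 414 back edge lx mm [-6.3 -1.   0.1] y 61.4 lz 108.1
```

View pics/s9.png

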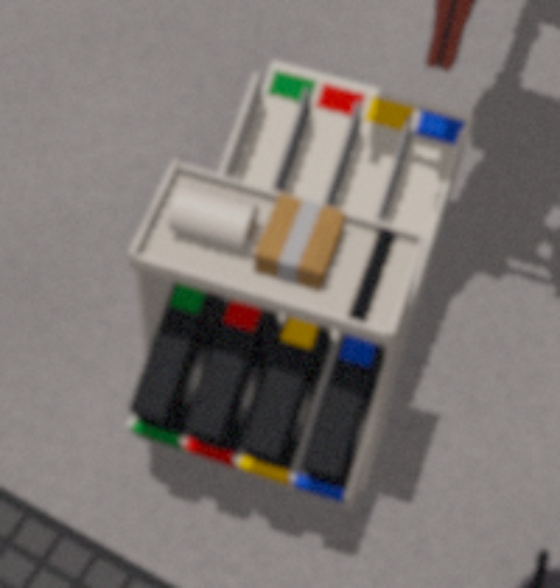

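The picture shows all four cartridges home against their own colour marks, tops at px (188,298), (241,316), (299,331) and (358,350). The gripper is clear.

```bash
python3 -c "
from station import arm
print(arm.job_done())"
```

```text
the job is handed in; nothing more can be done
None
```

The red and blue cartridges are filed in their own lanes, label ends out and home against the back stop, and the job was handed in at about 34 s.

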